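# Post the spent relays into the reclaim box

## Task

Take the clear dust cover off the relay tray and set it down on the blue mat, then post every orange relay through the sprung flap of the blue reclaim box, so that they all lie inside and the flap is shut again. With all of them in, press the green batch button fully down and let it go, and put the dust cover back in place over the tray; leave the other things on the bench alone.

Things in the scene. Friction and masses are not known exactly. Their poses are not given: they have to be found in the camera images.
- reclaim_box: Blue steel reclaim box fixed to the bench, 150 (own x) x 140 (own y) x 160 mm high, walls 4 mm, empty inside. Origin: centre of its underside; own z up. Its only opening is the yellow-edged mouth in the top, closed by an aluminium flap.
- mouth (a point): Centre of the box's mouth, in the plane of the box top (160 mm above the bench, 20 mm to box +x from the box centre); axes as the box. Mouth 56 mm (box x) by 100 mm (box y). A relay pushed straight down 8 mm to the -x side of this point slips past the flap's free edge when its underside is some 50 mm below the box top; with the underside 65 to 75 mm below, it drops in when let go.
- flap (a joint): Angle of the sprung flap, rad: 0 shut, to 1.4 open. Plate 54 (box x) x 96 x 3 mm filling the mouth, top 1 mm below the box top, hinged along the mouth's +x edge; free edge at -x. It swings only down into the box and springs shut: 0.09 N m to start, 0.14 N m wide open (2 to 3 N at the free edge); shut, it bears a relay. A relay let go while its foot is on the flap is thrown back or pinned.
- batch (a joint): Travel of the batch button, m: 0 free, 0.006 fully down. Springs back by itself; fully down takes 5 N.
- batch_top (a point): Centre of the top face of the green round batch button, 26 mm across, on the box top, 65 mm towards box -x from the mouth's middle. It presses straight down.
- mat: Blue mat lying on the bench, 190 (own x) x 170 (own y) x 3 mm, fixed. Origin: centre of its underside.
- tray: Black pocket tray fixed to the bench. Base flange 160 (own x) x 145 (own y) x 4 mm; on it a pocket block 116 x 100 mm, top 16 mm above the bench. Six pockets 25 x 31 mm (floor 4 mm above the bench): 3 along x, pitch 40 mm, 2 along y, pitch 58 mm, centred. Origin: centre of its underside.
- cover: Loose clear dust cover, white edges: upturned box 136 (own x) x 120 (own y) x 52 mm, 4 mm walls, open below, 0.18 kg. On its middle a red bar handle 60 (own x) x 12 (own y) x 28 mm tall, top 80 mm above the lower edge. Origin: centre of the lower edge plane. Its home: on the tray's flange round the block (lower edge 4 mm above the bench), axes along the tray's, 6 mm play all round.
- relay1: Loose orange plug-in relay with a black foot and a white label on top, 22 (own x) x 28 (own y) x 36 mm tall, about 50 g. Origin: centre of its foot face, own z towards its label. Starts upright in a tray pocket, axes along the tray's, standing 24 mm proud of the pocket block. May be absent.
- relay2: Loose orange plug-in relay with a black foot and a white label on top, 22 (own x) x 28 (own y) x 36 mm tall, about 50 g. Origin: centre of its foot face, own z towards its label. Starts upright in a tray pocket, axes along the tray's, standing 24 mm proud of the pocket block. May be absent.
- relay3: Loose orange plug-in relay with a black foot and a white label on top, 22 (own x) x 28 (own y) x 36 mm tall, about 50 g. Origin: centre of its foot face, own z towards its label. Starts upright in a tray pocket, axes along the tray's, standing 24 mm proud of the pocket block. May be absent.
- relay4: Loose orange plug-in relay with a black foot and a white label on top, 22 (own x) x 28 (own y) x 36 mm tall, about 50 g. Origin: centre of its foot face, own z towards its label. Starts upright in a tray pocket, axes along the tray's, standing 24 mm proud of the pocket block. May be absent.
- relay5: Loose orange plug-in relay with a black foot and a white label on top, 22 (own x) x 28 (own y) x 36 mm tall, about 50 g. Origin: centre of its foot face, own z towards its label. Starts upright in a tray pocket, axes along the tray's, standing 24 mm proud of the pocket block. May be absent.
- multimeter: Red multimeter, 150 x 75 x 36 mm. A bystander to leave alone.
- board_a: Green circuit board with parts, 90 x 70 x 27 mm. A bystander to leave alone.
- solder_spool: Red solder spool, 60 mm across, 34 mm high. A bystander to leave alone.
- screwdriver: Screwdriver lying on the bench. A bystander to leave alone.
There are look-alikes about, which are no part of the job. What is shaped like the cover but yellow is not meant.

How it is judged:
By the outcome, as a careful person would: the job done as asked, in the order asked, and still so for the second after the job is handed in, with the robot touching nothing.
Of relay1, relay2, relay3, relay4, relay5 only 3 to 5 are there at a start; the rules pass over those that are not, and their reading is None.
At some moment in a run one of relay1, relay2, relay3, relay4, relay5 may be knocked a few centimetres aside while the robot is not near it.
Once in a run the grip may slacken for a moment while it holds something.
It also fails if it takes over 210 s, if anything falls off the work surface, if the arm or the gripper's body presses on something with over 40 N, if the wrist force passes 120 N, or if a joint passes its speed limit or range.

## Robot

A 6-joint arm with a two-finger parallel gripper is mounted at the origin on the work surface. World frame = base frame: x ahead of the robot, y to its left, z up, the work surface at z = 0. Lengths are in m, angles in rad, forces in N, time in s.
With the tool pointing down it reaches from about 0.25 to 0.775 m from the base axis. Payload 4 kg.
Tool frame: the origin (TCP) lies at the centre of the arm's flange, where the gripper is bolted on; the fingertips stand 199 mm ahead of it and the grasp point (between the pads) lies 180 mm ahead of it (robot.tcp_to_tips is the z of the fingertips in the tool frame, in m); z points along the fingers, y is the line along which they close (so a half turn about z gives the same grasp; the last joint's range is limited). The gripper opens to 94 mm and grips with 3 to 60 N. Pads are 16 mm wide; open, the fingers measure 119 mm over their backs; the gripper's body (75 mm by 177 mm) begins 78 mm behind the grasp point.
Start: joints at [1.241, 0.087, 1.371, -0, 1.684, -0.103], TCP at [0.124, 0.536, 0.405] pointing down, gripper open.
Joint ranges: [-3.1, 3.1], [-0.76, 2.03], [0.27, 2.55], [-1.08, 4.22], [0.17, 2.65], [-2.57, 2.57]. Speed limits (rad/s): [2.79, 2.79, 3.14, 3.14, 3.14, 3.14].

## Interface

Orientations are given as [roll, pitch, yaw] about the fixed x, y, z axes, in that order (R = Rz(yaw) Ry(pitch) Rx(roll)).
In Python, from bench import robot gives the robot as it stands.
- The arm moves only by the tool play_rows, never from a script. Its arguments are lists of equal length, an entry for each row: "translation": the shift along the tool's x, y, z scaled (see below), a list of three; "twist": the turn, a rotation vector about the tool's x, y, z scaled (see below), a list of three; "gripper": the opening, from -1 (shut) to 1 (fully open). A call has 1 to 8 rows; each row shifts and turns the commanded pose from where the row before left it, along the tool's axes as they then stand; what a row does not reach is not made up. The controller multiplies each number of a shift by 0.04 m and each number of a turn by 0.1 rad. A row lasts 1/10 s, in which the tool goes at most 50 mm and 8.59 degrees, less where a joint would pass 70% of its speed; a pose out of reach is approached as far as the arm can. A call with a number of a shift or a turn outside -1 to 1 is refused whole. A call with a gripper value outside its range is refused whole. The fingers move at their own pace and stop on an object; the grip force is fixed at half the most. Time passes only in rows, so rows that do not move let the fingers close. It gives the time, the measured TCP pose, the force, the opening and the grip force at its end, in the units of the state.
- robot.get_obs(): the state, without advancing time (a new reading comes with each control period).
- robot.snapshot(name): name is "scene" or "top" or "wrist"; returns the picture (384x512x3 uint8, red, green, blue); there is no depth.
- robot.camera_model(name): a dict with "camera_matrix" (3x3 intrinsics, pixels), "rvec" (rotation vector, rad) and "tvec" (3), from world to camera coordinates, as OpenCV has them. Camera axes: x right, y down, z forward; pixel columns grow to the right and rows downward; lengths in m; the calibration is good to about 2 mm. The wrist camera is an equidistant fisheye: a pixel r from the principal point sees the ray r / f radians off the axis. A picture is of the moment at which its call begins: read the wrist's pose just before it. camera_model takes no time and is no camera call; for the wrist camera it gives the pose at the moment of the call.
- robot.close_job(): hands the job in; it is judged then, once.
Trained networks look in the newest picture that a camera, given by its name, has taken for a name from the list of things; names that differ only in an ending like _2 or _b are one class to them, and where a whole thing is asked for, a point or a joint stands for the part that bears it (a point fixed in the world has none). Each returns a list of dicts, best first, with "score" (0 to 1); they miss things now and then, are a little off and sometimes report something else, mostly with a low value. They report only what shows in the picture. A call takes as long as a camera call. They do not tell look-alikes from the thing itself.
- robot.recognise(name, camera): "centre" ([x, y, z] in m, in world coordinates, good to about 4 mm: the middle of the surface that is visible of it).
- robot.spot_point(name, camera): "centre" ([x, y, z] in m, in world coordinates, good to about 4 mm: a listed point, or the origin of a listed thing).
The state is a dict: "time": time; "joint_positions": joint angles; "qvel": joint speeds; "joint_torque": joint torques, N m; "tool_pos": TCP position; "ee_rot": TCP orientation; "wrist_force": force on the tool from outside, world axes, zero at the start; "wrist_torque": the same for the moment, N m; "width": finger opening in m; "finger_force": force on a finger pad.
Only numpy, scipy, OpenCV 4.12 (cv2) and the standard library are available. Lean on these libraries where they do the work, as an engineer would, in place of code of your own. Each camera call takes 0.05 s, during which the arm holds its last target. There are 200 camera calls.

## Working session

There is one attempt and no reset: what is moved stays moved. The work goes in short steps, Python scripts to look and compute and a tool call to move; the robot and the scene stay as the last step left them, time stands still between calls to the robot, and variables do not carry over. Pictures are saved under pics/ and viewed, at most 14 in all, crops included, and the job is handed in when it is done.

Besides the shell and the picture viewer there is one more tool, called after "Request:" as name(argument=value, ...) on one line, values as JSON. play_rows: Moves the arm, as the interface text tells. Its arguments: {"type":"object","properties":{"translation":{"type":"array","items":{"type":"array","items":{"type":"number","minimum":-1,"maximum":1}}},"twist":{"type":"array","items":{"type":"array","items":{"type":"number","minimum":-1,"maximum":1}}},"gripper":{"type":"array","items":{"type":"number"}}},"required":["translation","twist","gripper"]}

```bash
ls; mkdir -p pics; cat > h.py <<'E'
import numpy as np,cv2
from bench import robot
def snap(cam,fn,crop=None,scale=1):
    im=robot.snapshot(cam)
    if crop: im=im[crop[1]:crop[3],crop[0]:crop[2]]
    if scale!=1: im=cv2.resize(im,None,fx=scale,fy=scale,interpolation=cv2.INTER_CUBIC)
    cv2.imwrite('pics/'+fn,im[:,:,::-1])
def proj(cam,P):
    m=robot.camera_model(cam);P=np.atleast_2d(np.array(P,float))
    return cv2.projectPoints(P,np.array(m['rvec'],float),np.array(m['tvec'],float),np.array(m['camera_matrix'],float),None)[0][:,0]
def unproj(cam,uv,z):
    m=robot.camera_model(cam);R=cv2.Rodrigues(np.array(m['rvec'],float))[0];t=np.array(m['tvec'],float).ravel()
    K=np.array(m['camera_matrix'],float);c=-R.T@t
    out=[]
    for (u,v) in np.atleast_2d(uv):
        d=R.T@np.linalg.inv(K)@np.array([u,v,1.]);out.append(c+d*(z-c[2])/d[2])
    return np.array(out)
E
python3 - <<'E'
from h import *
snap('top','t0.png');snap('scene','s0.png')
np.set_printoptions(precision=4,suppress=True)
print(robot.get_obs())
for n in ['reclaim_box','mouth','batch_top','mat','tray','cover','relay1','multimeter','board_a','solder_spool','screwdriver']:
    for c in ['top','scene']:
        print(n,c,[(np.round(d['centre'],3).tolist(),round(d['score'],2),proj(c,d['centre'])[0].round().tolist()) for d in robot.spot_point(n,c)])
E
```

```text
pics
{'time': 0.1, 'joint_positions': array([ 1.2409,  0.0879,  1.3721, -0.    ,  1.6836, -0.1031]), 'qvel': array([ 0.0005, -0.0004, -0.0047,  0.0009,  0.0002,  0.0003]), 'joint_torque': array([  0.0018, -34.1253, -30.3301,   0.072 ,   0.0305,  -0.0001]), 'tool_pos': array([0.1236, 0.5358, 0.4036]), 'ee_rot': array([-3.1396, -0.0002,  2.9148]), 'wrist_force': array([ 0.2737,  0.112 , -1.0766]), 'wrist_torque': array([-0.0212,  0.0792,  0.0145]), 'finger_force': 0.0, 'width': 0.09405126198617407}
reclaim_box top [([0.471, 0.331, -0.002], 0.94, [118.0, 222.0])]
reclaim_box scene [([0.471, 0.334, 0.002], 0.9, [339.0, 180.0])]
mouth top [([0.493, 0.332, 0.16], 0.95, [98.0, 205.0]), ([0.431, 0.338, 0.182], 0.16, [91.0, 229.0])]
mouth scene [([0.495, 0.333, 0.157], 0.72, [351.0, 144.0]), ([0.535, -0.296, -0.001], 0.55, [186.0, 265.0])]
batch_top top [([0.346, 0.119, -0.0], 0.73, [191.0, 264.0]), ([0.43, 0.34, 0.181], 0.65, [90.0, 229.0])]
batch_top scene [([0.428, 0.339, 0.182], 0.38, [339.0, 129.0]), ([0.35, 0.122, -0.003], 0.31, [271.0, 184.0])]
mat top []
mat scene [([0.534, -0.299, -0
[... 396 characters left out ...]
02.0, 235.0])]
relay1 top []
relay1 scene []
multimeter top [([0.764, -0.064, -0.007], 0.79, [253.0, 122.0]), ([0.428, 0.341, 0.182], 0.74, [90.0, 230.0]), ([0.339, -0.132, 0.002], 0.21, [280.0, 265.0])]
multimeter scene [([0.76, -0.06, 0.002], 0.97, [311.0, 280.0])]
board_a top [([0.754, 0.119, 0.003], 0.79, [192.0, 125.0])]
board_a scene [([0.751, 0.124, 0.002], 0.59, [359.0, 249.0])]
solder_spool top [([0.347, 0.12, 0.002], 0.69, [191.0, 264.0])]
solder_spool scene [([0.354, 0.126, -0.002], 0.55, [272.0, 184.0])]
screwdriver top [([0.341, -0.131, 0.001], 0.88, [280.0, 264.0]), ([0.54, -0.302, 0.006], 0.36, [337.0, 193.0])]
screwdriver scene [([0.342, -0.13, -0.001], 0.75, [206.0, 207.0])]
```

View pics/t0.png

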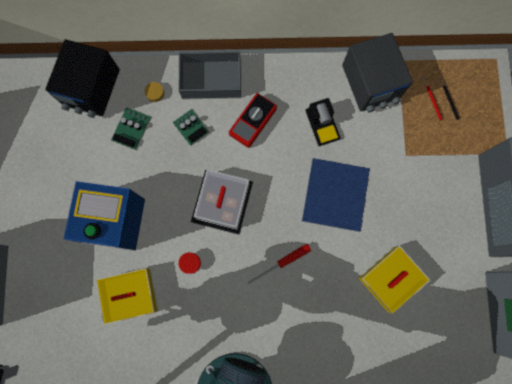

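View pics/s0.png

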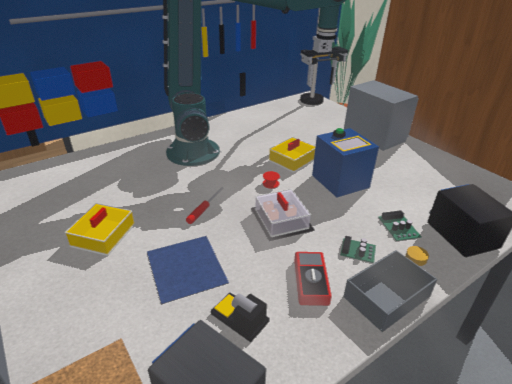

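The cover candidates in the top view are the clear one at (222,199), yellow at (127,297) and yellow at (396,279). I choose the clear one with a black tray under it. Next is one close crop to check it, plus the orientations.

```bash
python3 - <<'E'
from h import *
np.set_printoptions(precision=4,suppress=True)
im=robot.snapshot('top');hsv=cv2.cvtColor(im,cv2.COLOR_RGB2HSV)
a=cv2.resize(im[165:240,185:260],None,fx=5,fy=5,interpolation=cv2.INTER_CUBIC)
b=cv2.resize(im[175:250,60:150],None,fx=5,fy=5,interpolation=cv2.INTER_CUBIC)
cv2.imwrite('pics/c1.png',np.hstack([a,b])[:,:,::-1])
def rect(mask,box,z,lab):
    m=np.zeros(mask.shape,np.uint8);x0,y0,x1,y1=box;m[y0:y1,x0:x1]=mask[y0:y1,x0:x1]
    n,l,s,_=cv2.connectedComponentsWithStats(m);k=1+s[1:,4].argmax()
    v,u=np.nonzero(l==k);P=unproj('top',np.c_[u,v],z)[:,:2]
    r=cv2.minAreaRect((P*1000).astype(np.float32));print(lab,len(u),r,P.mean(0))
    return P
H,S,V=hsv[...,0].astype(int),hsv[...,1].astype(int),hsv[...,2].astype(int)
P=rect(((H<10)|(H>170))&(S>150)&(V>90),(205,175,240,220),.084,'handle');
rect((H>100)&(H<125)&(S>80),(295,150,380,240),.003,'mat')
rect((H>18)&(H<35)&(S>120),(70,180,130,225),.161,'mouthedge')
rect((H>40)&(H<85)&(S>100),(80,215,105,245),.18,'button')
print(robot.camera_model('top'))
E
```

```text
handle 85 ((523.1539306640625, 28.68441390991211), (10.511228561401367, 59.02608871459961), 75.69645690917969) [0.5228 0.0285]
mat 3659 ((538.1618041992188, -298.3578186035156), (166.65496826171875, 186.26011657714844), 78.24929809570312) [ 0.537  -0.2983]
mouthedge 314 ((492.7869567871094, 331.7228088378906), (111.62406921386719, 67.66127014160156), 80.74040222167969) [0.4925 0.3332]
button 130 ((428.37432861328125, 341.2196350097656), (30.632198333740234, 29.996179580688477), 28.280065536499023) [0.4281 0.3407]
{'camera_matrix': array([[440.2   ,   0.    , 254.9101],
       [  0.    , 440.2   , 201.1198],
       [  0.    ,   0.    ,   1.    ]]), 'rvec': array([ 2.1127, -2.1553,  0.1728]), 'tvec': array([-0.054 ,  0.5165,  1.1869])}
```

View pics/c1.png

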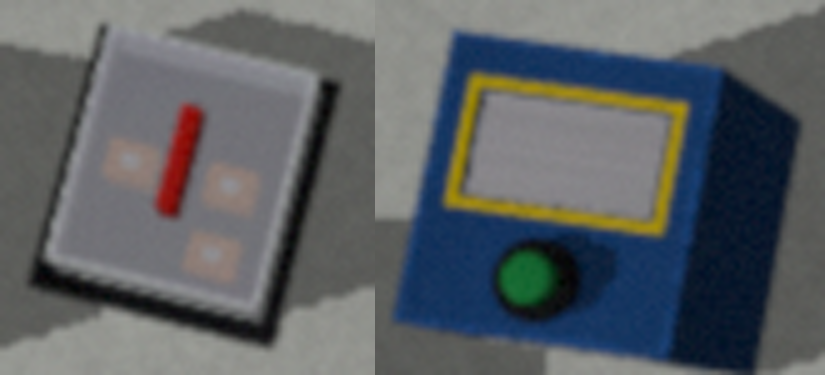

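The crop confirms the clear cover, with a red handle on the black tray and three relays under it. It sits at about (0.523, 0.0285), yaw -14.3°. The box yaw is -9.3°. Now I plan the approach.

```bash
cat >> h.py <<'E'
import sys
from math import *
def pose():
    o=robot.get_obs();return np.array(o['tool_pos']),np.array(o['ee_rot']),o
def plan(*wps,g=1,step=.045,start=None):
    """wps: (x,y,z,yaw) ; prints rows"""
    p,r,o=pose();yaw=r[2]
    if start: p,yaw=np.array(start[:3]),start[3]
    print('t %.1f'%o['time'],'pos',p.round(4),'rpy',r.round(4),'w %.4f F'%o['width'],np.round(o['wrist_force'],1),'ff',round(o['finger_force'],1))
    for w in wps:
        d=np.array(w[:3])-p;dy=(w[3]-yaw+pi)%(2*pi)-pi
        if abs(dy)>.002:
            n=ceil(abs(dy)/.1);print(' %d rows twist z %.3f'%(n,-dy/n/.1))
        y=w[3];t=np.array([d[0]*cos(y)+d[1]*sin(y),d[0]*sin(y)-d[1]*cos(y),-d[2]])
        n=max(1,ceil(max(np.linalg.norm(t)/step,abs(t).max()/.04)));print(' %d rows tr'%n,(t/n/.04).round(3))
        p,yaw=np.array(w[:3]),w[3]
E
python3 - <<'E'
from h import *
plan((.524,.0285,.36,2.892))
E
```

```text
t 1.2 pos [0.1237 0.5359 0.4047] rpy [3.1415 0.     2.9148] w 0.0943 F [-0.3 -0.7 -1.2] ff 0.0
 1 rows twist z 0.228
 15 rows tr [-0.855 -0.655  0.075]
```

Request:
play_rows(translation=[[0,0,0],[-0.855,-0.655,0.075],[-0.855,-0.655,0.075],[-0.855,-0.655,0.075],[-0.855,-0.655,0.075],[-0.855,-0.655,0.075],[-0.855,-0.655,0.075],[-0.855,-0.655,0.075]], twist=[[0,0,0.228],[0,0,0],[0,0,0],[0,0,0],[0,0,0],[0,0,0],[0,0,0],[0,0,0]], gripper=[1,1,1,1,1,1,1,1])

```text
time: 2.05
tool_pos: [0.311, 0.2975, 0.3839]
ee_rot: [3.141, 0.001, 2.891]
wrist_force: [0.5, 1.4, 0.1]
width: 0.0941
finger_force: 0.0
```

Request:
play_rows(translation=[[-0.855,-0.655,0.075],[-0.855,-0.655,0.075],[-0.855,-0.655,0.075],[-0.855,-0.655,0.075],[-0.855,-0.655,0.075],[-0.855,-0.655,0.075],[-0.855,-0.655,0.075],[-0.855,-0.655,0.075]], twist=[[0,0,0],[0,0,0],[0,0,0],[0,0,0],[0,0,0],[0,0,0],[0,0,0],[0,0,0]], gripper=[1,1,1,1,1,1,1,1])

```text
time: 2.85
tool_pos: [0.5245, 0.0267, 0.3597]
ee_rot: [3.141, 0.001, 2.891]
wrist_force: [0.3, 0.5, -0.1]
width: 0.094
finger_force: 0.0
```

Request:
play_rows(translation=[[0,0,0],[0,0,0]], twist=[[0,0,0],[0,0,0]], gripper=[1,1])

```text
time: 3.05
tool_pos: [0.5239, 0.0277, 0.3592]
ee_rot: [3.141, -0.002, 2.89]
wrist_force: [-0.2, -0.6, 0.1]
width: 0.0941
finger_force: 0.0
```

```bash
cat >> h.py <<'E'
def wray(uv,z):
    m=robot.camera_model('wrist');R=cv2.Rodrigues(np.array(m['rvec'],float))[0];t=np.array(m['tvec'],float).ravel();K=np.array(m['camera_matrix'],float);c=-R.T@t
    q=(np.atleast_2d(uv).astype(float)-K[:2,2])/[K[0,0],K[1,1]];r=np.linalg.norm(q,axis=1)+1e-9
    d=np.c_[q/r[:,None]*np.sin(r)[:,None],np.cos(r)]@R
    return c+d*((z-c[2])/d[:,2:])
def wproj(P):
    m=robot.camera_model('wrist');R=cv2.Rodrigues(np.array(m['rvec'],float))[0];t=np.array(m['tvec'],float).ravel();K=np.array(m['camera_matrix'],float)
    q=np.atleast_2d(P)@R.T+t;rho=np.linalg.norm(q[:,:2],axis=1);th=np.arctan2(rho,q[:,2])
    return q[:,:2]/rho[:,None]*th[:,None]*[K[0,0],K[1,1]]+K[:2,2]
E
python3 - <<'E'
from h import *
plan((.524,.0285,.30,2.892))
snap('wrist','w0.png')
for n in ['cover','tray']: print(n,[(np.round(d['centre'],4).tolist(),round(d['score'],2)) for d in robot.spot_point(n,'wrist')])
im=robot.snapshot('wrist');hsv=cv2.cvtColor(im,cv2.COLOR_RGB2HSV);H,S,V=[hsv[...,i].astype(int) for i in range(3)]
m=((((H<8)|(H>172))&(S>170)&(V>80))*255).astype(np.uint8);n,l,s,c=cv2.connectedComponentsWithStats(m)
for k in range(1,n):
    if s[k,4]>60:
        v,u=np.nonzero(l==k);P=wray(np.c_[u,v],.084)[:,:2];print(c[k],s[k,4],cv2.minAreaRect((P*1000).astype(np.float32)))
E
```

```text
t 3.0 pos [0.5239 0.0277 0.3592] rpy [ 3.1412e+00 -1.5000e-03  2.8895e+00] w 0.0941 F [-0.2 -0.6  0.1] ff 0.0
 1 rows twist z -0.025
 2 rows tr [0.002 0.01  0.74 ]
cover [([0.5284, 0.0296, 0.0045], 0.95), ([0.7632, -0.0625, -0.0006], 0.57)]
tray []
[298.10475681  17.07589524] 1871 ((376.53802490234375, 104.64903259277344), (49.986576080322266, 37.74373245239258), 79.56480407714844)
[68.49332286 99.39591516] 1273 ((382.27532958984375, -126.46908569335938), (20.97645378112793, 84.28325653076172), 29.32717514038086)
[254.63855422 198.86211513] 747 ((524.1831665039062, 27.504533767700195), (10.650938987731934, 58.58320999145508), 75.45234680175781)
[221.52491694 341.28903654] 301 ((681.14208984375, -52.45631408691406), (53.349605560302734, 59.69209289550781), 3.8307430744171143)
[262.25290698 330.23255814] 344 ((677.6046142578125, -2.579761505126953), (55.299110412597656, 37.60739517211914), 17.315004348754883)
```

View pics/w0.png

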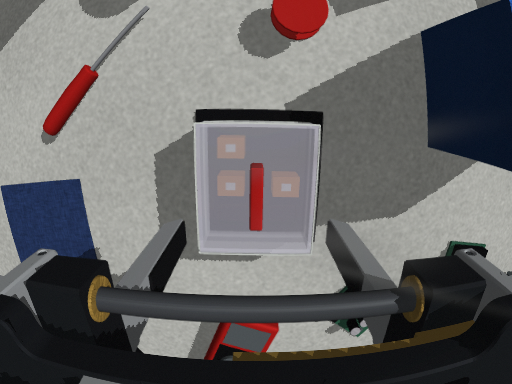

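The handle is at (0.5242, 0.0275), pixel (255,199), and the relays under it are at pixels (230,147), (230,184) and (285,185). Descending to grip.

Request:
play_rows(translation=[[0,0,0.6],[0,0,0.6],[0,0,0.6],[0,0,0.5],[0,0,0.2],[0,0,0],[0,0,0]], twist=[[0,0,0],[0,0,0],[0,0,0],[0,0,0],[0,0,0],[0,0,0],[0,0,0]], gripper=[1,1,1,1,1,1,1])

```text
time: 3.95
tool_pos: [0.5239, 0.0289, 0.2609]
ee_rot: [3.141, 0.002, 2.893]
wrist_force: [0.1, -0.4, 0.9]
width: 0.0939
finger_force: 0.0
```

Request:
play_rows(translation=[[0,0,0],[0,0,0],[0,0,0],[0,0,0],[0,0,0],[0,0,0],[0,0,0],[0,0,0]], twist=[[0,0,0],[0,0,0],[0,0,0],[0,0,0],[0,0,0],[0,0,0],[0,0,0],[0,0,0]], gripper=[-1,-1,-1,-1,-1,-1,-1,-1])

```text
time: 4.75
tool_pos: [0.5237, 0.0284, 0.2596]
ee_rot: [3.142, -0.0, 2.892]
wrist_force: [-0.0, 0.5, 0.5]
width: 0.0332
finger_force: 0.0
```

Request:
play_rows(translation=[[0,0,0],[0,0,0]], twist=[[0,0,0],[0,0,0]], gripper=[-1,-1])

```text
time: 4.95
tool_pos: [0.5237, 0.0284, 0.2596]
ee_rot: [3.142, -0.0, 2.892]
wrist_force: [-0.4, -0.5, -0.3]
width: 0.0172
finger_force: 0.0
```

Request:
play_rows(translation=[[0,0,0],[0,0,0],[0,0,0],[0,0,0],[0,0,-0.2],[0,0,-0.3],[0,0,-0.4],[0,0,-0.4]], twist=[[0,0,0],[0,0,0],[0,0,0],[0,0,0],[0,0,0],[0,0,0],[0,0,0],[0,0,0]], gripper=[-1,-1,-1,-1,-1,-1,-1,-1])

```text
time: 5.75
tool_pos: [0.5237, 0.0284, 0.313]
ee_rot: [3.141, 0.0, 2.892]
wrist_force: [0.0, -0.5, -0.8]
width: 0.0115
finger_force: 30.0
```

Request:
play_rows(translation=[[0,0,-0.5],[0,0,-0.5],[0,0,0],[0,0,0]], twist=[[0,0,0],[0,0,0],[0,0,0],[0,0,0]], gripper=[-1,-1,-1,-1])

```text
time: 6.15
tool_pos: [0.5237, 0.0284, 0.3523]
ee_rot: [3.141, 0.001, 2.892]
wrist_force: [-0.7, -0.0, -2.3]
width: 0.012
finger_force: 30.0
```

```bash
python3 - <<'E'
from h import *
plan((.537,-.298,.355,2.892),(.537,-.298,.261,2.892),g=-1,step=.03)
E
```

```text
t 6.2 pos [0.5237 0.0284 0.3523] rpy [3.1412e+00 1.5000e-03 2.8920e+00] w 0.0120 F [-0.7 -0.  -2.3] ff 30.0
 11 rows tr [-0.213 -0.711 -0.006]
 4 rows tr [0.    0.    0.587]
```

Request:
play_rows(translation=[[-0.1,-0.36,0],[-0.213,-0.711,0],[-0.213,-0.711,0],[-0.213,-0.711,0],[-0.213,-0.711,0],[-0.213,-0.711,0],[-0.213,-0.711,0],[-0.213,-0.711,0]], twist=[[0,0,0],[0,0,0],[0,0,0],[0,0,0],[0,0,0],[0,0,0],[0,0,0],[0,0,0]], gripper=[-1,-1,-1,-1,-1,-1,-1,-1])

```text
time: 6.95
tool_pos: [0.5319, -0.1964, 0.3498]
ee_rot: [3.141, -0.003, 2.891]
wrist_force: [0.1, -0.3, -1.2]
width: 0.0117
finger_force: 30.0
```

Request:
play_rows(translation=[[-0.213,-0.711,0],[-0.213,-0.711,0],[-0.213,-0.711,0],[-0.113,-0.351,0],[0,0,0],[0,0,0]], twist=[[0,0,0],[0,0,0],[0,0,0],[0,0,0],[0,0,0],[0,0,0]], gripper=[-1,-1,-1,-1,-1,-1])

```text
time: 7.55
tool_pos: [0.537, -0.2976, 0.3508]
ee_rot: [3.14, -0.002, 2.892]
wrist_force: [0.3, 0.3, -1.4]
width: 0.0119
finger_force: 30.0
```

```bash
python3 - <<'E'
from h import *
plan((.537,-.298,.2605,2.892))
snap('wrist','w1.png')
im=robot.snapshot('wrist');hsv=cv2.cvtColor(im,cv2.COLOR_RGB2HSV);H,S,V=[hsv[...,i].astype(int) for i in range(3)]
print(wproj([[.5242,.028,.175]]))
E
```

```text
t 7.5 pos [ 0.537  -0.2976  0.3508] rpy [ 3.1400e+00 -1.8000e-03  2.8918e+00] w 0.0119 F [ 0.3  0.3 -1.4] ff 30.0
 3 rows tr [-0.    -0.003  0.752]
[[588.67064956 131.58846407]]
```

View pics/w1.png

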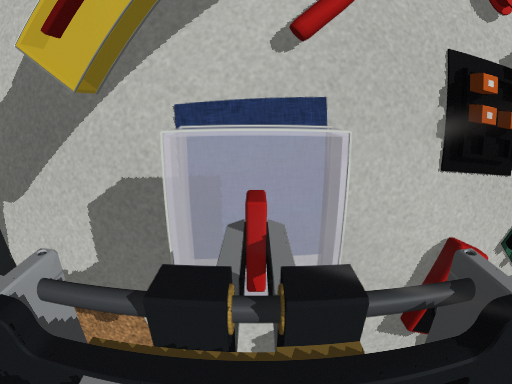

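The cover is held level over the mat. I lower it and let go.

Request:
play_rows(translation=[[0,0,0.5],[0,0,0.6],[0,0,0.5],[0,0,0.3],[0,0,0.2],[0,0,0.15],[0,0,0],[0,0,0]], twist=[[0,0,0],[0,0,0],[0,0,0],[0,0,0],[0,0,0],[0,0,0],[0,0,0],[0,0,0]], gripper=[-1,-1,-1,-1,-1,-1,-1,-1])

```text
time: 8.45
tool_pos: [0.5375, -0.298, 0.2626]
ee_rot: [-3.141, 0.001, 2.892]
wrist_force: [0.9, 0.7, -0.7]
width: 0.0117
finger_force: 30.0
```

```bash
python3 - <<'E'
from h import *
plan((.537,-.298,.2590,2.892))
E
```

```text
t 8.4 pos [ 0.5375 -0.298   0.2626] rpy [-3.1412e+00  1.4000e-03  2.8921e+00] w 0.0117 F [ 0.9  0.7 -0.7] ff 30.0
 1 rows tr [ 0.012 -0.004  0.089]
```

Request:
play_rows(translation=[[0,0,0.06],[0,0,0],[0,0,0],[0,0,0],[0,0,0],[0,0,0],[0,0,0],[0,0,0]], twist=[[0,0,0],[0,0,0],[0,0,0],[0,0,0],[0,0,0],[0,0,0],[0,0,0],[0,0,0]], gripper=[-1,-1,0,0,0,0,0,0])

```text
time: 9.25
tool_pos: [0.5373, -0.2979, 0.2593]
ee_rot: [3.142, 0.0, 2.892]
wrist_force: [-0.6, -0.3, 0.2]
width: 0.0469
finger_force: 0.0
```

Request:
play_rows(translation=[[0,0,-0.3],[0,0,-0.8],[0,0,-0.8],[0,0,-0.6],[0.2,0.8,0],[0.2,0.8,0],[0.2,0.8,0],[0.2,0.8,0]], twist=[[0,0,0],[0,0,0],[0,0,0],[0,0,0],[0,0,0],[0,0,0],[0,0,0],[0,0,0]], gripper=[0,0,0,0,0,0,0,0])

```text
time: 10.05
tool_pos: [0.5377, -0.1649, 0.3605]
ee_rot: [-3.142, 0.002, 2.891]
wrist_force: [0.5, 1.0, 0.3]
width: 0.0467
finger_force: 0.0
```

Request:
play_rows(translation=[[0.2,0.8,0],[0.2,0.8,0],[0.2,0.8,0],[0.2,0.8,0],[0.2,0.8,0],[0.2,0.6,0],[0,0,0],[0,0,0]], twist=[[0,0,0],[0,0,0],[0,0,0],[0,0,0],[0,0,0],[0,0,0],[0,0,0],[0,0,0]], gripper=[0,0,0,0,0,0,0,0])

```text
time: 10.85
tool_pos: [0.5368, 0.0244, 0.3602]
ee_rot: [-3.141, 0.001, 2.893]
wrist_force: [-0.7, -0.5, -0.3]
width: 0.0472
finger_force: 0.0
```

```bash
python3 - <<'E'
from h import *
plan((.524,.028,.36,2.892))
im=robot.snapshot('wrist');cv2.imwrite('pics/w2.png',im[:,:,::-1])
hsv=cv2.cvtColor(im,cv2.COLOR_RGB2HSV);H,S,V=[hsv[...,i].astype(int) for i in range(3)]
for n in ['tray','relay1']: print(n,[(np.round(d['centre'],4).tolist(),round(d['score'],2)) for d in robot.spot_point(n,'wrist')])
for lab,mk,z in [('black',(V<45),.004),('white',(S<60)&(V>150),.04)]:
    m=(mk*255).astype(np.uint8);n,l,s,c=cv2.connectedComponentsWithStats(m)
    for k in range(1,n):
        x,y,w,h,a=s[k]
        if a>15 and 180<c[k][0]<330 and 90<c[k][1]<270 and a<40000:
            v,u=np.nonzero(l==k);P=wray(np.c_[u,v],z)[:,:2];print(lab,c[k].round(1),s[k],P.mean(0).round(4),cv2.minAreaRect((P*1000).astype(np.float32)))
E
```

```text
t 10.8 pos [0.5368 0.0244 0.3602] rpy [-3.1412e+00  1.4000e-03  2.8932e+00] w 0.0472 F [-0.7 -0.5 -0.3] ff 0.0
 1 rows tr [0.332 0.009 0.004]
tray [([0.5277, 0.0265, 0.0009], 0.77)]
relay1 [([0.5187, 0.0012, 0.0014], 0.8), ([0.482, 0.0131, 0.0047], 0.7), ([0.5347, 0.0586, -0.0008], 0.69)]
black [256.2 165.5] [  196    97   128   199 14164] [0.5232 0.0256] ((570.9215087890625, 13.872421264648438), (145.08326721191406, 259.39215087890625), 73.55262756347656)
white [230.5 133.5] [226 130  10   8  76] [0.4771 0.011 ] ((477.1491394042969, 11.019332885742188), (9.107770919799805, 7.110796928405762), 74.99739837646484)
white [230.1 172.1] [226 169   9   8  65] [5.155e-01 2.000e-04] ((515.7774047851562, -0.03859281539916992), (8.302125930786133, 7.383912563323975), 74.70690155029297)
white [286.3 173.7] [282 170  10   8  73] [0.5314 0.0559] ((531.25537109375, 56.17829513549805), (9.47484016418457, 7.389196395874023), 75.88712310791016)
white [255.6 264.6] [ 208  230   96   66 5156] [ 0.6273 -0.0013] ((626.5634765625, -0.7767257690429688), (115.7728271484375, 86.24720764160156), 75.05647277832031)
white [208.4 244. ] [204 232   9  26  31] [ 0.5881 -0.046 ] ((588.96044921875, -46.587120056152344), (1.4403190612792969, 33.4033203125), 55.668216705322266)
```

View pics/w2.png

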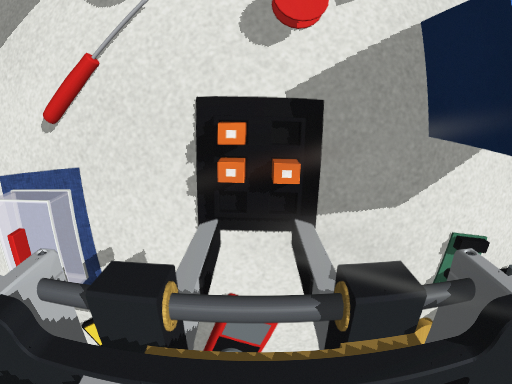

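The cover is on the mat. Three relays have labels at pixels (230,133), (230,172) and (286,174), which come out at A(.477,.011), B(.5155,.000) and C(.531,.056). The pitches of 39.9 and 57.9 mm match the tray. I pick C first, gripping along own y.

```bash
python3 - <<'E'
from h import *
plan((.5313,.056,.36,2.876),(.5313,.056,.218,2.876),step=.04)
print('to box');plan((.5313,.056,.415,2.876),(.4849,.3330,.415,2.976),(.4849,.3330,.304,2.976),start=(.5313,.056,.218,2.876))
print('A->box');plan((.4849,.3330,.415,2.976),start=(.4771,.011,.415,2.876))
print('B->box');plan((.4849,.3330,.415,2.976),start=(.5155,.0002,.415,2.876))
E
```

```text
t 11.0 pos [0.5369 0.0232 0.3596] rpy [-3.1413e+00  5.0000e-04  2.8906e+00] w 0.0468 F [0.  0.1 0.2] ff 0.0
 1 rows twist z 0.146
 1 rows tr [ 0.35   0.756 -0.01 ]
 4 rows tr [0.    0.    0.888]
to box
t 11.0 pos [0.5313 0.056  0.218 ] rpy [-3.1413e+00  5.0000e-04  2.8906e+00] w 0.0468 F [0.  0.1 0.2] ff 0.0
 5 rows tr [ 0.     0.    -0.985]
 2 rows twist z -0.500
 7 rows tr [ 0.327  0.948 -0.   ]
 3 rows tr [0.    0.    0.925]
A->box
t 11.0 pos [0.4771 0.011  0.415 ] rpy [-3.1413e+00  5.0000e-04  2.8906e+00] w 0.0468 F [0.  0.1 0.2] ff 0.0
 2 rows twist z -0.500
 8 rows tr [ 0.142  0.997 -0.   ]
B->box
t 11.0 pos [5.155e-01 2.000e-04 4.150e-01] rpy [-3.1413e+00  5.0000e-04  2.8906e+00] w 0.0468 F [0.  0.1 0.2] ff 0.0
 2 rows twist z -0.500
 9 rows tr [ 0.236  0.898 -0.   ]
```

Request:
play_rows(translation=[[0,0,0],[0.35,0.756,0],[0,0,0.5],[0,0,0.8],[0,0,0.8],[0,0,0.6],[0,0,0],[0,0,0]], twist=[[0,0,0.146],[0,0,0],[0,0,0],[0,0,0],[0,0,0],[0,0,0],[0,0,0],[0,0,0]], gripper=[0,0,0,0,0,0,0,0])

```text
time: 11.8
tool_pos: [0.5314, 0.0565, 0.2515]
ee_rot: [-3.141, -0.0, 2.876]
wrist_force: [0.4, -0.3, 0.8]
width: 0.0473
finger_force: 0.0
```

```bash
python3 - <<'E'
from h import *
plan((.5313,.056,.2185,2.876))
im=robot.snapshot('wrist');cv2.imwrite('pics/w3.png',im[:,:,::-1])
hsv=cv2.cvtColor(im,cv2.COLOR_RGB2HSV);H,S,V=[hsv[...,i].astype(int) for i in range(3)]
m=(((H>4)&(H<16)&(S>170)&(V>140))*255).astype(np.uint8);n,l,s,c=cv2.connectedComponentsWithStats(m)
for k in range(1,n):
    if s[k,4]>60:
        v,u=np.nonzero(l==k);P=wray(np.c_[u,v],.04)[:,:2];print(c[k].round(),s[k],cv2.minAreaRect((P*1000).astype(np.float32)))
E
```

```text
t 11.8 pos [0.5314 0.0565 0.2515] rpy [-3.1415e+00 -5.0000e-04  2.8762e+00] w 0.0473 F [ 0.4 -0.3  0.8] ff 0.0
 1 rows tr [-0.001 -0.012  0.824]
[178. 165.] [ 154  147   47   37 1398] ((477.29779052734375, 15.065797805786133), (32.83940124511719, 24.50688934326172), 74.59217071533203)
[180. 216.] [ 158  198   45   40 1409] ((513.784423828125, 4.968772888183594), (33.1207389831543, 29.844688415527344), 75.0565185546875)
[258. 218.] [ 239  198   40   42 1387] ((528.5095825195312, 58.62206268310547), (27.61479949951172, 30.438405990600586), 74.79127502441406)
```

View pics/w3.png

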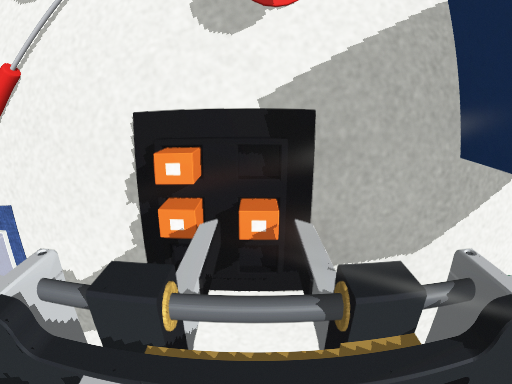

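The relay at (258,218) is centred between the fingers, with clearance on both sides.

Request:
play_rows(translation=[[0,0,0.4],[0,0,0.42],[0,0,0],[0,0,0],[0,0,0],[0,0,0],[0,0,0],[0,0,0]], twist=[[0,0,0],[0,0,0],[0,0,0],[0,0,0],[0,0,0],[0,0,0],[0,0,0],[0,0,0]], gripper=[0,0,-1,-1,-1,-1,-1,-1])

```text
time: 12.65
tool_pos: [0.5319, 0.057, 0.2205]
ee_rot: [3.141, 0.004, 2.877]
wrist_force: [-1.0, 0.7, 6.3]
width: 0.0277
finger_force: 30.0
```

Request:
play_rows(translation=[[0,0,0],[0,0,-0.5],[0,0,-0.9],[0,0,-0.9],[0,0,-0.9],[0,0,-0.9],[0,0,-0.8],[0,0,0]], twist=[[0,0,0],[0,0,0],[0,0,0],[0,0,0],[0,0,0],[0,0,0],[0,0,0],[0,0,0]], gripper=[-1,-1,-1,-1,-1,-1,-1,-1])

```text
time: 13.45
tool_pos: [0.5315, 0.057, 0.4203]
ee_rot: [3.139, 0.01, 2.877]
wrist_force: [0.5, -0.0, -0.4]
width: 0.028
finger_force: 30.0
```

Request:
play_rows(translation=[[0,0,0],[0.16,0.47,0],[0.327,0.948,0],[0.327,0.948,0],[0.327,0.948,0],[0.327,0.948,0],[0.327,0.948,0],[0.327,0.948,0]], twist=[[0,0,-1],[0,0,0],[0,0,0],[0,0,0],[0,0,0],[0,0,0],[0,0,0],[0,0,0]], gripper=[-1,-1,-1,-1,-1,-1,-1,-1])

```text
time: 14.25
tool_pos: [0.487, 0.3154, 0.4123]
ee_rot: [-3.14, -0.002, 2.977]
wrist_force: [1.1, -1.3, 0.1]
width: 0.0276
finger_force: 30.0
```

Request:
play_rows(translation=[[0.16,0.47,0],[0,0,0],[0,0,0]], twist=[[0,0,0],[0,0,0],[0,0,0]], gripper=[-1,-1,-1])

```text
time: 14.55
tool_pos: [0.4843, 0.3335, 0.4126]
ee_rot: [-3.139, -0.002, 2.978]
wrist_force: [-0.4, -0.9, -0.4]
width: 0.0274
finger_force: 30.0
```

```bash
cat >> h.py <<'E'
def blobs(cam,mk,z,box=(0,0,512,384),amin=60,im=None):
    im=robot.snapshot(cam) if im is None else im
    hsv=cv2.cvtColor(im,cv2.COLOR_RGB2HSV);H,S,V=[hsv[...,i].astype(int) for i in range(3)]
    M=mk(H,S,V)
    m=np.zeros(M.shape,np.uint8);x0,y0,x1,y1=box;m[y0:y1,x0:x1]=M[y0:y1,x0:x1]
    n,l,s,c=cv2.connectedComponentsWithStats(m)
    for k in range(1,n):
        if s[k,4]>amin:
            v,u=np.nonzero(l==k);P=(wray if cam=='wrist' else (lambda a,z:unproj(cam,a,z)))(np.c_[u,v],z)[:,:2]
            (cx,cy),(w,h),a=cv2.minAreaRect((P*1000).astype(np.float32));print(' blob',c[k].round(),s[k,4],'mean',P.mean(0).round(4),'rect %.1f %.1f  %.1fx%.1f a %.1f'%(cx,cy,w,h,a))
    return im
orange=lambda H,S,V:(H>4)&(H<16)&(S>170)&(V>120)
yellow=lambda H,S,V:(H>20)&(H<35)&(S>130)&(V>100)
green=lambda H,S,V:(H>40)&(H<85)&(S>110)&(V>50)
E
python3 - <<'E'
from h import *
plan((.4849,.3330,.415,2.976))
im=blobs('wrist',yellow,.16);cv2.imwrite('pics/w4.png',im[:,:,::-1])
blobs('wrist',green,.18,im=im)
print([(np.round(d['centre'],4).tolist(),round(d['score'],2)) for n in ('mouth','batch_top') for d in robot.spot_point(n,'wrist')])
E
```

```text
t 14.6 pos [0.4843 0.3335 0.4126] rpy [-3.1391e+00 -2.0000e-03  2.9781e+00] w 0.0274 F [-0.4 -0.9 -0.4] ff 30.0
 1 rows twist z 0.021
 1 rows tr [-0.016 -0.01  -0.059]
 blob [189.  27.] 5292 mean [0.3287 0.3026] rect 314.4 306.0  71.6x91.6 a 11.8
 blob [209.  52.] 795 mean [0.3539 0.3159] rect 354.2 314.6  6.3x88.5 a 11.9
 blob [255. 202.] 1957 mean [0.4804 0.3316] rect 493.6 329.0  112.2x68.0 a 80.8
 blob [200. 310.] 174 mean [0.582  0.2597] rect 580.4 261.2  8.4x63.1 a 74.5
 blob [254. 142.] 992 mean [0.4291 0.3395] rect 429.3 339.5  25.2x25.1 a 17.1
 blob [260. 334.] 665 mean [0.6034 0.3161] rect 604.3 315.2  42.9x39.4 a 67.9
[([0.4897, 0.3285, 0.1606], 0.56), ([0.4317, 0.3377, 0.1836], 0.71)]
```

View pics/w4.png

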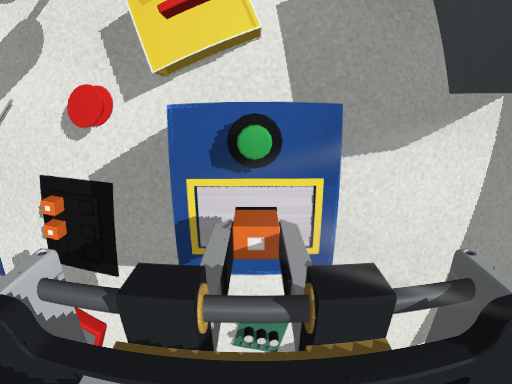

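The relay is held upright over the mouth. The mouth rectangle averages to (0.493, 0.330), giving a drop point of (0.485, 0.331). I push it in to 70 mm.

Request:
play_rows(translation=[[0,-0.055,0],[0,0,0.4],[0,0,0.4],[0,0,0.4],[0,0,0.4],[0,0,0.4],[0,0,0.4],[0,0,0.2]], twist=[[0,0,0],[0,0,0],[0,0,0],[0,0,0],[0,0,0],[0,0,0],[0,0,0],[0,0,0]], gripper=[-1,-1,-1,-1,-1,-1,-1,-1])

```text
time: 15.5
tool_pos: [0.4837, 0.3304, 0.3092]
ee_rot: [-3.14, -0.003, 2.976]
wrist_force: [-2.1, 1.0, -0.3]
width: 0.0277
finger_force: 30.0
```

Request:
play_rows(translation=[[0,0,0.05],[0,0,0]], twist=[[0,0,0],[0,0,0]], gripper=[-1,-1])

```text
time: 15.7
tool_pos: [0.4836, 0.3308, 0.3078]
ee_rot: [-3.14, -0.003, 2.977]
wrist_force: [-4.3, -1.3, -1.6]
width: 0.0276
finger_force: 30.0
```

Request:
play_rows(translation=[[0,0,0],[0,0,0],[0,0,0],[0,0,0],[0,0,-0.4],[0,0,-0.8],[0,0,-0.9],[0,0,-0.9]], twist=[[0,0,0],[0,0,0],[0,0,0],[0,0,0],[0,0,0],[0,0,0],[0,0,0],[0,0,0]], gripper=[0,0,0,0,0,0,0,0])

```text
time: 16.5
tool_pos: [0.4845, 0.3312, 0.4302]
ee_rot: [3.141, 0.003, 2.977]
wrist_force: [-0.5, 0.3, -0.0]
width: 0.0466
finger_force: 0.0
```

```bash
python3 - <<'E'
from h import *
plan((.5163,.0012,.415,2.876),(.5163,.0012,.252,2.876))
im=blobs('wrist',orange,.04)
cv2.imwrite('pics/w5.png',np.hstack([im,robot.snapshot('scene')[90:290,200:440].repeat(2,0).repeat(2,1)[:384,:480]][:1])[:,:,::-1])
E
```

```text
t 16.5 pos [0.4845 0.3312 0.4302] rpy [3.1406e+00 2.7000e-03 2.9770e+00] w 0.0466 F [-0.5  0.3 -0. ] ff 0.0
 2 rows twist z 0.505
 8 rows tr [-0.367 -0.969  0.047]
 5 rows tr [0.    0.    0.815]
 blob [ 58. 201.] 333 mean [0.4808 0.0216] rect 481.1 20.1  48.4x29.9 a 80.5
 blob [ 61. 224.] 325 mean [0.5184 0.0112] rect 518.9 9.6  46.7x33.9 a 75.6
```

View pics/w5.png

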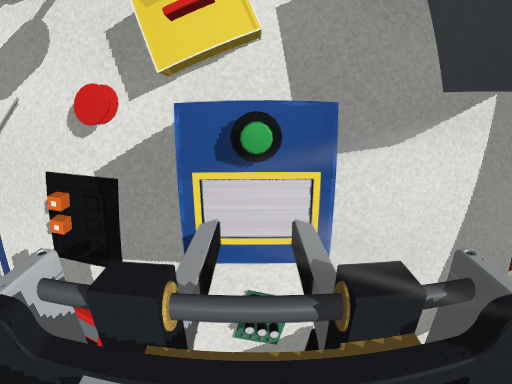

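The flap is shut and the relay is inside. The other two relays are still in place at (58,201) and (61,224). Next is B.

Request:
play_rows(translation=[[0,0,0],[-0.18,-0.48,0],[-0.367,-0.969,0],[-0.367,-0.969,0],[-0.367,-0.969,0],[-0.367,-0.969,0],[-0.367,-0.969,0],[-0.367,-0.969,0]], twist=[[0,0,1],[0,0,0],[0,0,0],[0,0,0],[0,0,0],[0,0,0],[0,0,0],[0,0,0]], gripper=[0,0,0,0,0,0,0,0])

```text
time: 17.4
tool_pos: [0.5105, 0.0616, 0.428]
ee_rot: [-3.141, 0.002, 2.877]
wrist_force: [0.2, -0.1, 0.1]
width: 0.0471
finger_force: 0.0
```

Request:
play_rows(translation=[[-0.367,-0.969,0],[-0.18,-0.48,0.4],[0,0,0.8],[0,0,0.8],[0,0,0],[0,0,0]], twist=[[0,0,0],[0,0,0],[0,0,0],[0,0,0],[0,0,0],[0,0,0]], gripper=[0,0,0,0,0,0])

```text
time: 18.0
tool_pos: [0.5164, 0.0016, 0.3483]
ee_rot: [-3.141, -0.0, 2.877]
wrist_force: [0.2, 0.5, -0.4]
width: 0.0472
finger_force: 0.0
```

```bash
python3 - <<'E'
from h import *
plan((.5158,.0006,.255,2.876),(.5158,.0006,.221,2.876))
im=blobs('wrist',orange,.04)
blobs('wrist',lambda H,S,V:(S<70)&(V>150),.04,box=(170,90,330,225),amin=15,im=im)
E
```

```text
t 18.0 pos [0.5164 0.0016 0.3483] rpy [-3.1412e+00 -5.0000e-04  2.8773e+00] w 0.0472 F [ 0.2  0.5 -0.4] ff 0.0
 3 rows tr [ 0.003 -0.01   0.777]
 1 rows tr [0.   0.   0.85]
 blob [257. 148.] 555 mean [0.4773 0.0125] rect 477.2 12.7  27.5x22.7 a 74.8
 blob [256. 185.] 630 mean [0.5141 0.0021] rect 514.7 2.0  27.5x27.0 a 74.9
 blob [211. 142.] 7900 mean [ 0.4596 -0.0309] rect 485.1 -1.6  163.2x140.0 a 74.6
 blob [256. 150.] 80 mean [0.4789 0.0117] rect 478.9 11.7  8.8x6.9 a 74.9
 blob [256. 189.] 70 mean [0.5176 0.0013] rect 517.6 1.3  9.1x6.3 a 74.9
```

Request:
play_rows(translation=[[0,-0.01,0.8],[0,0,0.9],[0,0,0.8],[0,0,0.5],[0,0,0.15],[0,0,0],[0,0,0],[0,0,0]], twist=[[0,0,0],[0,0,0],[0,0,0],[0,0,0],[0,0,0],[0,0,0],[0,0,0],[0,0,0]], gripper=[0,0,0,0,0,0,-1,-1])

```text
time: 18.85
tool_pos: [0.5171, 0.0014, 0.2248]
ee_rot: [3.141, 0.004, 2.878]
wrist_force: [-0.1, 0.2, -0.5]
width: 0.0343
finger_force: 0.0
```

Request:
play_rows(translation=[[0,0,0],[0,0,0],[0,0,0],[0,0,0],[0,0,0]], twist=[[0,0,0],[0,0,0],[0,0,0],[0,0,0],[0,0,0]], gripper=[-1,-1,-1,-1,-1])

```text
time: 19.35
tool_pos: [0.5169, 0.0014, 0.2242]
ee_rot: [3.141, 0.003, 2.877]
wrist_force: [0.1, -0.5, 6.2]
width: 0.028
finger_force: 30.0
```

Request:
play_rows(translation=[[0,0,-0.4],[0,0,-0.9],[0,0,-0.9],[0,0,-0.9],[0,0,-0.9],[0,0,-0.8],[0,0,0],[0,0,0]], twist=[[0,0,0],[0,0,0],[0,0,0],[0,0,0],[0,0,0],[0,0,0],[0,0,0],[0,0,-1]], gripper=[-1,-1,-1,-1,-1,-1,-1,-1])

```text
time: 20.15
tool_pos: [0.5162, 0.0013, 0.4147]
ee_rot: [3.141, 0.001, 2.98]
wrist_force: [0.5, 0.9, -0.7]
width: 0.0274
finger_force: 30.0
```

```bash
python3 - <<'E'
from h import *
plan((.4855,.3315,.415,2.976),(.4855,.3315,.3087,2.976))
E
```

```text
t 20.1 pos [0.5162 0.0013 0.4147] rpy [3.1415e+00 1.2000e-03 2.9798e+00] w 0.0274 F [ 0.5  0.9 -0.7] ff 30.0
 1 rows twist z 0.038
 9 rows tr [ 0.235  0.891 -0.001]
 3 rows tr [0.    0.    0.886]
```

Request:
play_rows(translation=[[0.12,0.45,0],[0.235,0.891,0],[0.235,0.891,0],[0.235,0.891,0],[0.235,0.891,0],[0.235,0.891,0],[0.235,0.891,0],[0.235,0.891,0]], twist=[[0,0,0],[0,0,0],[0,0,0],[0,0,0],[0,0,0],[0,0,0],[0,0,0],[0,0,0]], gripper=[-1,-1,-1,-1,-1,-1,-1,-1])

```text
time: 20.95
tool_pos: [0.4898, 0.2782, 0.4121]
ee_rot: [-3.14, -0.003, 2.977]
wrist_force: [0.2, -0.7, -0.5]
width: 0.0276
finger_force: 30.0
```

Request:
play_rows(translation=[[0.235,0.891,0],[0.115,0.441,0],[0,0,0],[0,0,0]], twist=[[0,0,0],[0,0,0],[0,0,0],[0,0,0]], gripper=[-1,-1,-1,-1])

```text
time: 21.35
tool_pos: [0.4854, 0.3311, 0.4134]
ee_rot: [-3.139, -0.001, 2.977]
wrist_force: [0.6, 0.3, -0.7]
width: 0.0277
finger_force: 30.0
```

```bash
python3 - <<'E'
from h import *
plan((.4853,.3315,.310,2.976))
im=blobs('wrist',orange,.205);cv2.imwrite('pics/w6.png',im[:,:,::-1])
E
```

```text
t 21.4 pos [0.4854 0.3311 0.4134] rpy [-3.1394e+00 -1.0000e-03  2.9773e+00] w 0.0277 F [ 0.6  0.3 -0.7] ff 30.0
 3 rows tr [0.001 0.003 0.862]
 blob [ 54. 204.] 351 mean [0.4443 0.1728] rect 444.8 172.1  26.0x16.0 a 80.9
 blob [256. 230.] 1845 mean [0.4878 0.3288] rect 488.8 328.5  31.4x34.6 a 80.6
```

View pics/w6.png

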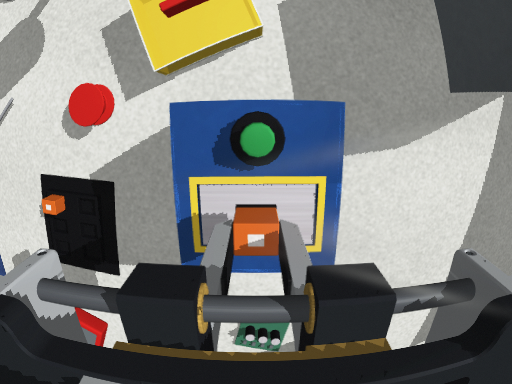

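Relay B is held upright at (256,230), in the same pose as the first one. I post it.

Request:
play_rows(translation=[[0,0,0.4],[0,0,0.4],[0,0,0.4],[0,0,0.4],[0,0,0.4],[0,0,0.4],[0,0,0.2],[0,0,0]], twist=[[0,0,0],[0,0,0],[0,0,0],[0,0,0],[0,0,0],[0,0,0],[0,0,0],[0,0,0]], gripper=[-1,-1,-1,-1,-1,-1,-1,-1])

```text
time: 22.2
tool_pos: [0.4847, 0.3303, 0.3087]
ee_rot: [-3.139, -0.004, 2.976]
wrist_force: [-3.6, -0.0, -2.5]
width: 0.0279
finger_force: 30.4
```

Request:
play_rows(translation=[[0,0,0],[0,0,0]], twist=[[0,0,0],[0,0,0]], gripper=[-1,-1])

```text
time: 22.4
tool_pos: [0.4849, 0.3312, 0.3105]
ee_rot: [-3.141, -0.001, 2.977]
wrist_force: [-3.8, -1.2, -1.8]
width: 0.0276
finger_force: 30.0
```

Request:
play_rows(translation=[[0,0,0],[0,0,0],[0,0,0],[0,0,0],[0,0,-0.4],[0,0,-0.8],[0,0,-0.9],[0,0,-0.9]], twist=[[0,0,0],[0,0,0],[0,0,0],[0,0,0],[0,0,0],[0,0,0],[0,0,0],[0,0,0]], gripper=[0,0,0,0,0,0,0,0])

```text
time: 23.2
tool_pos: [0.4856, 0.3316, 0.4319]
ee_rot: [3.141, 0.002, 2.977]
wrist_force: [-0.2, 0.1, 0.3]
width: 0.0472
finger_force: 0.0
```

```bash
python3 - <<'E'
from h import *
plan((.478,.0115,.42,2.876),(.478,.0115,.35,2.876))
blobs('wrist',orange,.04);im=blobs('top',orange,.04,amin=5)
E
```

```text
t 23.2 pos [0.4856 0.3316 0.4319] rpy [3.1409e+00 2.3000e-03 2.9770e+00] w 0.0472 F [-0.2  0.1  0.3] ff 0.0
 2 rows twist z 0.505
 8 rows tr [-0.24  -0.971  0.037]
 2 rows tr [0.    0.    0.875]
 blob [ 59. 200.] 328 mean [0.4807 0.0221] rect 480.9 20.4  48.7x29.9 a 80.4
 blob [227. 216.] 58 mean [0.4753 0.0147] rect 475.8 14.8  27.2x21.0 a 74.8
 blob [124. 294.] 12 mean [0.2681 0.2964] rect 268.1 296.4  2.0x30.0 a 12.8
 blob [126. 297.] 13 mean [0.2604 0.2894] rect 260.4 289.2  2.0x33.1 a 12.8
 blob [115. 299.] 7 mean [0.2542 0.319 ] rect 254.3 319.1  1.9x16.3 a 12.8
```

Request:
play_rows(translation=[[0,0,0],[-0.12,-0.48,0],[-0.24,-0.971,0],[-0.24,-0.971,0],[-0.24,-0.971,0],[-0.24,-0.971,0],[-0.24,-0.971,0],[-0.24,-0.971,0]], twist=[[0,0,1],[0,0,0],[0,0,0],[0,0,0],[0,0,0],[0,0,0],[0,0,0],[0,0,0]], gripper=[0,0,0,0,0,0,0,0])

```text
time: 24.1
tool_pos: [0.4789, 0.0692, 0.4296]
ee_rot: [-3.141, 0.0, 2.879]
wrist_force: [-0.5, -0.5, 0.8]
width: 0.0471
finger_force: 0.0
```

Request:
play_rows(translation=[[-0.24,-0.971,0],[-0.12,-0.48,0.4],[0,0,0.8],[0,0,0.8],[0,0,0],[0,0,0]], twist=[[0,0,0],[0,0,0],[0,0,0],[0,0,0],[0,0,0],[0,0,0]], gripper=[0,0,0,0,0,0])

```text
time: 24.7
tool_pos: [0.4779, 0.0115, 0.3501]
ee_rot: [-3.141, -0.001, 2.878]
wrist_force: [0.1, 1.0, 1.0]
width: 0.0468
finger_force: 0.0
```

```bash
python3 - <<'E'
from h import *
plan((.4780,.0117,.222,2.876))
im=blobs('wrist',orange,.04)
blobs('wrist',lambda H,S,V:(S<70)&(V>150),.04,box=(225,160,290,225),amin=15,im=im)
E
```

```text
t 24.7 pos [0.4779 0.0115 0.3501] rpy [-3.1409e+00 -1.2000e-03  2.8777e+00] w 0.0468 F [0.1 1.  1. ] ff 0.0
 4 rows tr [-0.     0.002  0.801]
 blob [257. 185.] 625 mean [0.4759 0.0129] rect 476.3 13.0  27.6x26.1 a 74.9
 blob [257. 189.] 79 mean [0.4792 0.0121] rect 479.2 12.2  9.2x7.3 a 74.9
```

Request:
play_rows(translation=[[0,0,0.8],[0,0,0.9],[0,0,0.8],[0,0,0.5],[0,0,0.18],[0,0,0],[0,0,0],[0,0,0]], twist=[[0,0,0],[0,0,0],[0,0,0],[0,0,0],[0,0,0],[0,0,0],[0,0,0],[0,0,0]], gripper=[0,0,0,0,0,0,-1,-1])

```text
time: 25.55
tool_pos: [0.4792, 0.012, 0.2254]
ee_rot: [3.141, 0.004, 2.878]
wrist_force: [0.2, 0.2, -0.3]
width: 0.0345
finger_force: 0.0
```

Request:
play_rows(translation=[[0,0,0],[0,0,0],[0,0,0],[0,0,0],[0,0,0]], twist=[[0,0,0],[0,0,0],[0,0,0],[0,0,0],[0,0,0]], gripper=[-1,-1,-1,-1,-1])

```text
time: 26.05
tool_pos: [0.479, 0.0121, 0.2249]
ee_rot: [3.141, 0.003, 2.877]
wrist_force: [-0.0, -0.4, 5.7]
width: 0.0274
finger_force: 30.0
```

Request:
play_rows(translation=[[0,0,-0.4],[0,0,-0.9],[0,0,-0.9],[0,0,-0.9],[0,0,-0.9],[0,0,-0.8],[0,0,0],[0,0,0]], twist=[[0,0,0],[0,0,0],[0,0,0],[0,0,0],[0,0,0],[0,0,0],[0,0,0],[0,0,-1]], gripper=[-1,-1,-1,-1,-1,-1,-1,-1])

```text
time: 26.85
tool_pos: [0.4783, 0.0121, 0.4154]
ee_rot: [3.141, 0.001, 2.98]
wrist_force: [-0.6, 1.2, -0.9]
width: 0.0279
finger_force: 30.0
```

```bash
python3 - <<'E'
from h import *
plan((.4855,.3315,.415,2.976),(.4855,.3315,.3087,2.976))
E
```

```text
t 26.9 pos [0.4783 0.0121 0.4154] rpy [3.1415e+00 1.2000e-03 2.9799e+00] w 0.0279 F [-0.6  1.2 -0.9] ff 30.0
 1 rows twist z 0.039
 8 rows tr [0.142 0.988 0.001]
 3 rows tr [0.    0.    0.886]
```

Request:
play_rows(translation=[[0.07,0.49,0],[0.142,0.988,0],[0.142,0.988,0],[0.142,0.988,0],[0.142,0.988,0],[0.142,0.988,0],[0.142,0.988,0],[0.142,0.988,0]], twist=[[0,0,0],[0,0,0],[0,0,0],[0,0,0],[0,0,0],[0,0,0],[0,0,0],[0,0,0]], gripper=[-1,-1,-1,-1,-1,-1,-1,-1])

```text
time: 27.65
tool_pos: [0.4844, 0.3129, 0.4128]
ee_rot: [-3.139, -0.003, 2.977]
wrist_force: [0.6, -0.5, -1.4]
width: 0.0275
finger_force: 30.0
```

Request:
play_rows(translation=[[0.072,0.498,0],[0,0,0],[0,0,0]], twist=[[0,0,0],[0,0,0],[0,0,0]], gripper=[-1,-1,-1])

```text
time: 27.95
tool_pos: [0.485, 0.3314, 0.4132]
ee_rot: [-3.139, -0.002, 2.978]
wrist_force: [-0.3, -1.5, -1.0]
width: 0.0276
finger_force: 30.0
```

```bash
python3 - <<'E'
from h import *
plan((.4853,.3315,.3105,2.976))
blobs('wrist',orange,.205)
E
```

```text
t 27.9 pos [0.485  0.3314 0.4132] rpy [-3.1388e+00 -2.4000e-03  2.9781e+00] w 0.0276 F [-0.3 -1.5 -1. ] ff 30.0
 1 rows twist z 0.021
 3 rows tr [-0.002  0.001  0.856]
 blob [256. 229.] 1822 mean [0.4864 0.329 ] rect 487.5 328.8  31.2x34.5 a 80.7
```

Relay A has the same in-grip picture as before. I post it.

Request:
play_rows(translation=[[0,0,0.4],[0,0,0.4],[0,0,0.4],[0,0,0.4],[0,0,0.4],[0,0,0.4],[0,0,0.2],[0,0,0]], twist=[[0,0,0],[0,0,0],[0,0,0],[0,0,0],[0,0,0],[0,0,0],[0,0,0],[0,0,0]], gripper=[-1,-1,-1,-1,-1,-1,-1,-1])

```text
time: 28.8
tool_pos: [0.4846, 0.3302, 0.3097]
ee_rot: [-3.139, -0.004, 2.976]
wrist_force: [-3.3, -0.5, -1.2]
width: 0.0279
finger_force: 30.7
```

Request:
play_rows(translation=[[0,0,0],[0,0,0]], twist=[[0,0,0],[0,0,0]], gripper=[-1,-1])

```text
time: 29.0
tool_pos: [0.4848, 0.331, 0.3111]
ee_rot: [-3.14, -0.002, 2.977]
wrist_force: [-4.1, -1.3, -2.0]
width: 0.0278
finger_force: 30.0
```

Request:
play_rows(translation=[[0,0,0],[0,0,0],[0,0,0],[0,0,0],[0,0,-0.4],[0,0,-0.8],[0,0,-0.9],[0,0,-0.9]], twist=[[0,0,0],[0,0,0],[0,0,0],[0,0,0],[0,0,0],[0,0,0],[0,0,0],[0,0,0]], gripper=[0,0,0,0,-0.5,-1,-1,-1])

```text
time: 29.8
tool_pos: [0.4856, 0.3313, 0.4327]
ee_rot: [3.141, 0.002, 2.977]
wrist_force: [0.1, 0.5, -0.3]
width: 0.0184
finger_force: 0.0
```

```bash
python3 - <<'E'
from h import *
plan((.429,.3402,.43,2.976),(.429,.3402,.40,2.976))
im=blobs('wrist',orange,.16);blobs('wrist',green,.18,im=im);blobs('wrist',yellow,.16,im=im)
t=blobs('top',orange,.04,amin=5)
cv2.imwrite('pics/w7.png',np.hstack([im,cv2.resize(t[150:342,50:178],(256,384))])[:,:,::-1])
E
```

```text
t 29.8 pos [0.4856 0.3313 0.4327] rpy [3.141e+00 2.300e-03 2.977e+00] w 0.0184 F [ 0.1  0.5 -0.3] ff 0.0
 2 rows tr [ 0.716 -0.007  0.034]
 1 rows tr [0.   0.   0.75]
 blob [256. 136.] 839 mean [0.4324 0.3415] rect 432.7 341.6  25.8x26.1 a 80.6
 blob [258. 293.] 69 mean [0.5798 0.3196] rect 580.2 321.8  26.4x5.2 a 76.7
 blob [256. 333.] 300 mean [0.6335 0.3091] rect 629.8 311.8  46.3x29.1 a 67.4
 blob [192.  27.] 5039 mean [0.3269 0.3021] rect 312.1 305.6  76.8x96.2 a 11.7
 blob [256. 195.] 1875 mean [0.4882 0.3327] rect 499.3 330.9  115.7x70.5 a 80.8
 blob [256. 238.] 168 mean [0.5305 0.3252] rect 530.6 325.2  26.1x5.4 a 80.4
 blob [217. 312.] 88 mean [0.6135 0.2681] rect 612.8 268.4  4.6x48.5 a 76.8
 blob [433. 105.] 11 mean [ 0.7876 -0.5858] rect 787.6 -585.8  32.0x2.2 a 16.3
 blob [124. 294.] 12 mean [0.2681 0.2964] rect 268.1 296.4  2.0x30.0 a 12.8
 blob [128. 296.] 9 mean [0.2617 0.2841] rect 261.6 283.9  2.0x22.1 a 12.8
 blob [115. 299.] 7 mean [0.2542 0.319 ] rect 254.3 319.1  1.9x16.3 a 12.8
```

View pics/w7.png

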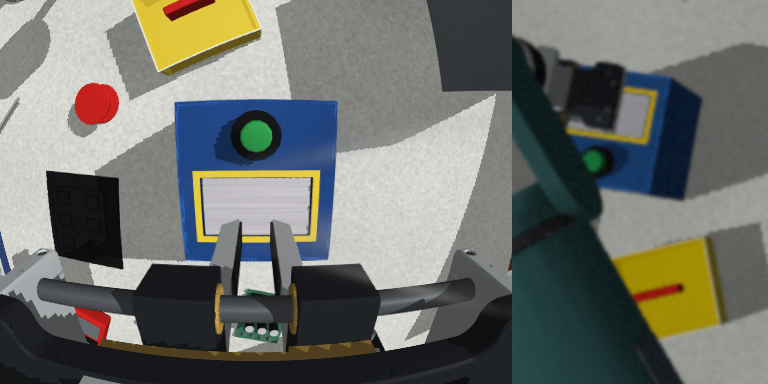

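The tray is empty, the flap is shut at (256,207) and the button is at (256,136), about (0.430, 0.340). I press it with the fingers shut.

Request:
play_rows(translation=[[0.7,0,0],[0.69,-0.01,0],[0,0,0.5],[0,0,0.44],[0,0,0],[0,0,0]], twist=[[0,0,0],[0,0,0],[0,0,0],[0,0,0],[0,0,0],[0,0,0]], gripper=[-1,-1,-1,-1,-1,-1])

```text
time: 30.5
tool_pos: [0.4305, 0.34, 0.3932]
ee_rot: [-3.141, -0.0, 2.977]
wrist_force: [0.1, -0.1, 0.8]
width: 0.0003
finger_force: 0.0
```

Request:
play_rows(translation=[[0,0,0.1],[0,0,0.1],[0,0,0],[0,0,0]], twist=[[0,0,0],[0,0,0],[0,0,0],[0,0,0]], gripper=[-1,-1,-1,-1])

```text
time: 30.9
tool_pos: [0.4304, 0.3401, 0.3858]
ee_rot: [3.141, 0.0, 2.977]
wrist_force: [-0.6, -0.5, 0.2]
width: 0.0009
finger_force: 0.0
```

Request:
play_rows(translation=[[0,0,0.1],[0,0,0],[0,0,0]], twist=[[0,0,0],[0,0,0],[0,0,0]], gripper=[-1,-1,-1])

```text
time: 31.2
tool_pos: [0.4302, 0.3401, 0.3817]
ee_rot: [-3.142, -0.0, 2.977]
wrist_force: [0.1, 0.9, -0.4]
width: 0.0003
finger_force: 0.0
```

Request:
play_rows(translation=[[0,0,0.1],[0,0,0],[0,0,0]], twist=[[0,0,0],[0,0,0],[0,0,0]], gripper=[-1,-1,-1])

```text
time: 31.5
tool_pos: [0.4302, 0.3401, 0.3783]
ee_rot: [3.141, 0.001, 2.977]
wrist_force: [-0.5, 0.1, 3.5]
width: 0.0004
finger_force: 1.6
```

Request:
play_rows(translation=[[0,0,0.1],[0,0,0],[0,0,0]], twist=[[0,0,0],[0,0,0],[0,0,0]], gripper=[-1,-1,-1])

```text
time: 31.8
tool_pos: [0.4301, 0.34, 0.3754]
ee_rot: [3.14, 0.002, 2.977]
wrist_force: [-2.1, -1.4, 8.3]
width: 0.0005
finger_force: 4.1
```

Request:
play_rows(translation=[[0,0,0.1],[0,0,0],[0,0,0],[0,0,0]], twist=[[0,0,0],[0,0,0],[0,0,0],[0,0,0]], gripper=[-1,-1,-1,-1])

```text
time: 32.2
tool_pos: [0.4297, 0.3398, 0.3752]
ee_rot: [3.138, 0.004, 2.978]
wrist_force: [-6.1, -3.8, 20.1]
width: 0.0003
finger_force: 9.7
```

Request:
play_rows(translation=[[0,0,-0.3],[0,0,-0.4],[0,0,-0.6],[0,0,0]], twist=[[0,0,0],[0,0,0],[0,0,0],[0,0,0]], gripper=[-1,-1,-1,-1])

```text
time: 32.6
tool_pos: [0.4305, 0.3403, 0.4244]
ee_rot: [3.138, 0.004, 2.977]
wrist_force: [0.2, -0.1, 0.1]
width: 0.0005
finger_force: 0.0
```

```bash
python3 - <<'E'
from h import *
plan((.5373,-.2979,.42,2.892),(.5373,-.2979,.2605,2.892))
E
```

```text
t 32.6 pos [0.4305 0.3403 0.4244] rpy [3.1377 0.0042 2.9774] w 0.0005 F [ 0.2 -0.1  0.1] ff 0.0
 1 rows twist z 0.854
 15 rows tr [-0.435 -0.987  0.007]
 4 rows tr [0.    0.    0.997]
```

The button bottomed at 20 N with no further travel, and I have let it go. Now back to the cover.

Request:
play_rows(translation=[[0,0,0],[-0.22,-0.49,0],[-0.435,-0.987,0],[-0.435,-0.987,0],[-0.435,-0.987,0],[-0.435,-0.987,0],[-0.435,-0.987,0],[-0.435,-0.987,0]], twist=[[0,0,0.85],[0,0,0],[0,0,0],[0,0,0],[0,0,0],[0,0,0],[0,0,0],[0,0,0]], gripper=[0,0,0,0,0,0,0,0])

```text
time: 33.4
tool_pos: [0.4766, 0.062, 0.4197]
ee_rot: [-3.141, -0.002, 2.893]
wrist_force: [0.4, 0.4, -0.0]
width: 0.0467
finger_force: 0.0
```

Request:
play_rows(translation=[[-0.435,-0.987,0],[-0.435,-0.987,0],[-0.435,-0.987,0],[-0.435,-0.987,0],[-0.435,-0.987,0],[-0.435,-0.987,0],[-0.435,-0.987,0],[-0.435,-0.987,0]], twist=[[0,0,0],[0,0,0],[0,0,0],[0,0,0],[0,0,0],[0,0,0],[0,0,0],[0,0,0]], gripper=[0,0,0,0,0,0,0,0])

```text
time: 34.2
tool_pos: [0.5337, -0.2786, 0.4193]
ee_rot: [3.14, -0.002, 2.892]
wrist_force: [0.3, 0.0, 1.2]
width: 0.0472
finger_force: 0.0
```

Request:
play_rows(translation=[[-0.22,-0.49,0.5],[0,0,0.8],[0,0,0.3],[0,0,0],[0,0,0]], twist=[[0,0,0],[0,0,0],[0,0,0],[0,0,0],[0,0,0]], gripper=[0,0,0,0,0])

```text
time: 34.7
tool_pos: [0.5375, -0.2974, 0.3579]
ee_rot: [3.141, 0.0, 2.893]
wrist_force: [-0.0, 0.4, 0.7]
width: 0.0472
finger_force: 0.0
```

```bash
python3 - <<'E'
from h import *
plan((.5373,-.2979,.26,2.892))
blobs('wrist',lambda H,S,V:((H<8)|(H>172))&(S>170)&(V>80),.083,box=(180,130,330,280))
E
```

```text
t 34.7 pos [ 0.5375 -0.2974  0.3579] rpy [3.1414e+00 1.0000e-04 2.8933e+00] w 0.0472 F [-0.   0.4  0.7] ff 0.0
 3 rows tr [ 0.001 -0.005  0.816]
 blob [255. 199.] 774 mean [ 0.5384 -0.2993] rect 539.1 -299.8  10.9x58.6 a 76.1
```

Request:
play_rows(translation=[[0,0,0.7],[0,0,0.8],[0,0,0.6],[0,0,0.34],[0,0,0],[0,0,0],[0,0,0],[0,0,0]], twist=[[0,0,0],[0,0,0],[0,0,0],[0,0,0],[0,0,0],[0,0,0],[0,0,0],[0,0,0]], gripper=[0,0,0,0,0,-1,-1,-1])

```text
time: 35.55
tool_pos: [0.5378, -0.2982, 0.2621]
ee_rot: [-3.14, 0.003, 2.892]
wrist_force: [-0.2, 0.6, -0.6]
width: 0.0268
finger_force: 0.0
```

Request:
play_rows(translation=[[0,0,0],[0,0,0],[0,0,0],[0,0,0],[0,0,0],[0,0,0],[0,0,0],[0,0,0]], twist=[[0,0,0],[0,0,0],[0,0,0],[0,0,0],[0,0,0],[0,0,0],[0,0,0],[0,0,0]], gripper=[-1,-1,-1,-1,-1,-1,-1,-1])

```text
time: 36.35
tool_pos: [0.5375, -0.298, 0.2608]
ee_rot: [-3.141, 0.001, 2.892]
wrist_force: [0.5, -0.1, 5.5]
width: 0.0117
finger_force: 30.0
```

Request:
play_rows(translation=[[0,0,-0.2],[0,0,-0.4],[0,0,-0.5],[0,0,-0.5],[0,0,-0.4],[0,0,0],[0,0,0]], twist=[[0,0,0],[0,0,0],[0,0,0],[0,0,0],[0,0,0],[0,0,0.12],[0,0,0]], gripper=[-1,-1,-1,-1,-1,-1,-1])

```text
time: 37.05
tool_pos: [0.5372, -0.2979, 0.339]
ee_rot: [3.141, -0.001, 2.88]
wrist_force: [-1.1, -1.0, -1.8]
width: 0.012
finger_force: 30.0
```

```bash
python3 - <<'E'
from h import *
plan((.5239,.0285,.34,2.880),step=.03)
E
```

```text
t 37.0 pos [ 0.5372 -0.2979  0.339 ] rpy [ 3.141e+00 -1.400e-03  2.880e+00] w 0.0120 F [-1.1 -1.  -1.8] ff 30.0
 11 rows tr [ 0.221  0.709 -0.002]
```

Request:
play_rows(translation=[[0.11,0.36,0],[0.221,0.709,0],[0.221,0.709,0],[0.221,0.709,0],[0.221,0.709,0],[0.221,0.709,0],[0.221,0.709,0],[0.221,0.709,0]], twist=[[0,0,0],[0,0,0],[0,0,0],[0,0,0],[0,0,0],[0,0,0],[0,0,0],[0,0,0]], gripper=[-1,-1,-1,-1,-1,-1,-1,-1])

```text
time: 37.85
tool_pos: [0.5274, -0.0729, 0.3383]
ee_rot: [3.141, -0.003, 2.881]
wrist_force: [0.2, -0.7, -1.8]
width: 0.0122
finger_force: 30.0
```

Request:
play_rows(translation=[[0.221,0.709,0],[0.221,0.709,0],[0.221,0.709,0],[0.111,0.349,0],[0,0,0],[0,0,0]], twist=[[0,0,0],[0,0,0],[0,0,0],[0,0,0],[0,0,0],[0,0,0]], gripper=[-1,-1,-1,-1,-1,-1])

```text
time: 38.45
tool_pos: [0.5238, 0.0284, 0.3395]
ee_rot: [-3.14, -0.001, 2.881]
wrist_force: [-0.1, -0.3, -1.9]
width: 0.0113
finger_force: 30.0
```

```bash
python3 - <<'E'
from h import *
plan((.5239,.0285,.262,2.880))
im=blobs('wrist',lambda H,S,V:((H<8)|(H>172))&(S>170)&(V>80),.163,box=(180,130,330,290))
cv2.imwrite('pics/w8.png',im[:,:,::-1])
E
```

```text
t 38.5 pos [0.5238 0.0284 0.3395] rpy [-3.1405e+00 -8.0000e-04  2.8809e+00] w 0.0113 F [-0.1 -0.3 -1.9] ff 30.0
 2 rows tr [-0.001  0.002  0.968]
 blob [256. 238.] 1877 mean [0.5184 0.0282] rect 520.4 27.8  11.3x63.8 a 75.1
```

View pics/w8.png

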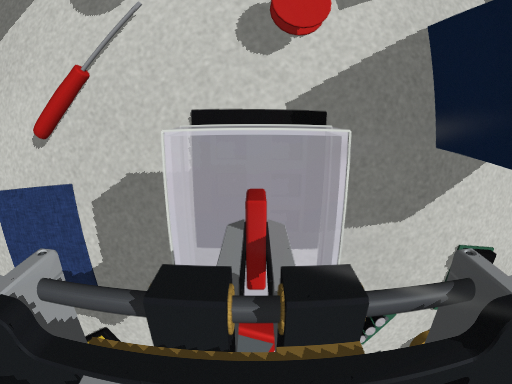

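The cover is held square over the tray with its handle at (256,238). Lowering it.

Request:
play_rows(translation=[[0,0,0.4],[0,0,0.4],[0,0,0.4],[0,0,0.3],[0,0,0.2],[0,0,0.15],[0,0,0],[0,0,0]], twist=[[0,0,0],[0,0,0],[0,0,0],[0,0,0],[0,0,0],[0,0,0],[0,0,0],[0,0,0]], gripper=[-1,-1,-1,-1,-1,-1,-1,-1])

```text
time: 39.3
tool_pos: [0.5242, 0.0285, 0.2666]
ee_rot: [3.141, 0.001, 2.88]
wrist_force: [1.0, 0.1, -0.7]
width: 0.0116
finger_force: 30.0
```

Request:
play_rows(translation=[[0,0,0.05],[0,0,0],[0,0,0]], twist=[[0,0,0],[0,0,0],[0,0,0]], gripper=[-1,-1,-1])

```text
time: 39.6
tool_pos: [0.5241, 0.0286, 0.2644]
ee_rot: [3.141, 0.001, 2.881]
wrist_force: [0.0, 0.1, -0.9]
width: 0.0121
finger_force: 30.0
```

Not resting on the tray yet, so I lower a little more.

Request:
play_rows(translation=[[0,0,0.05],[0,0,0],[0,0,0.03],[0,0,0],[0,0,0]], twist=[[0,0,0],[0,0,0],[0,0,0],[0,0,0],[0,0,0]], gripper=[-1,-1,-1,-1,-1])

```text
time: 40.1
tool_pos: [0.5239, 0.0286, 0.2617]
ee_rot: [3.141, 0.0, 2.88]
wrist_force: [-3.9, -0.2, 5.4]
width: 0.0119
finger_force: 30.0
```

Request:
play_rows(translation=[[0,0,0],[0,0,0],[0,0,0],[0,0,0],[0,0,0],[0,0,-0.3],[0,0,-0.8],[0,0,-0.8]], twist=[[0,0,0],[0,0,0],[0,0,0],[0,0,0],[0,0,0],[0,0,0],[0,0,0],[0,0,0]], gripper=[0,0,0,0,0,0,0,0])

```text
time: 40.9
tool_pos: [0.5238, 0.0286, 0.3378]
ee_rot: [-3.141, -0.001, 2.88]
wrist_force: [0.4, -0.7, 0.6]
width: 0.0472
finger_force: 0.0
```

Request:
play_rows(translation=[[0,0,-0.8],[0.8,0,-0.8],[0.8,0,-0.4],[0.8,0,0],[0,0,0],[0,0,0]], twist=[[0,0,0],[0,0,0],[0,0,0],[0,0,0],[0,0,0],[0,0,0]], gripper=[0,0,0,0,0,0])

```text
time: 41.5
tool_pos: [0.4308, 0.0534, 0.418]
ee_rot: [3.141, 0.003, 2.881]
wrist_force: [-0.1, 0.3, 0.1]
width: 0.047
finger_force: 0.0
```

```bash
python3 - <<'E'
from h import *
plan((.5239,.0285,.262,2.880))
im=robot.snapshot('wrist');s=robot.snapshot('scene')
blobs('wrist',lambda H,S,V:((H<8)|(H>172))&(S>170)&(V>80),.083,im=im)
cv2.imwrite('pics/w9.png',np.vstack([np.hstack([im[100:300,150:400]]*1),s[130:330,200:450]]).repeat(1,0)[:,:,::-1].repeat(1,1))
E
```

```text
t 41.5 pos [0.4308 0.0534 0.418 ] rpy [3.1410e+00 2.7000e-03 2.8808e+00] w 0.0470 F [-0.1  0.3  0.1] ff 0.0
 5 rows tr [-0.482 -0.     0.78 ]
 blob [407.   4.] 267 mean [0.2684 0.2773] rect 266.3 283.2  11.3x57.0 a 11.7
 blob [291.  96.] 1782 mean [0.3505 0.112 ] rect 350.6 112.5  49.8x49.9 a 49.2
 blob [ 95. 167.] 956 mean [ 0.3624 -0.1278] rect 363.2 -129.1  20.7x88.1 a 28.5
 blob [256. 256.] 450 mean [0.5183 0.0293] rect 518.9 29.3  9.9x67.8 a 74.8
 blob [251. 339.] 727 mean [ 0.6461 -0.012 ] rect 655.1 -13.0  63.8x56.2 a 58.5
```

View pics/w9.png

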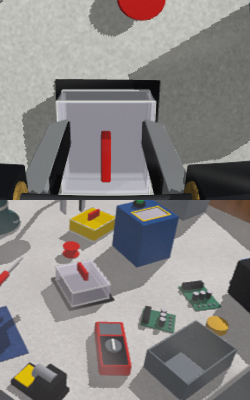

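The cover is back on the tray and level (handle at (106,157) in the wrist crop). The flap is shut, the tray is empty, and the robot is clear of everything. Handing in.

```bash
python3 -c "
from bench import robot
print(robot.close_job())"
```

```text
the job is handed in; nothing more can be done
None
```

I posted all three relays that were there into the reclaim box, the flap is shut again, the batch button was pressed fully down and let go, the cover is back over the tray, and the job is handed in; no verdict came back.

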